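Tension the sander belt through the guard window

ROBOT

A 7-joint arm with a two-finger parallel gripper is mounted at the origin on the work surface. World frame = base frame: x ahead of the robot, y to its left, z up, the work surface at z = 0. Lengths are in m, angles in rad, forces in N, time in s.
With the tool pointing down it reaches from about 0.35 to 0.9 m from the base axis. Payload 8.1 kg.
Tool frame: the origin (TCP) lies midway between the tips of the shut fingers; the grasp point (between the pads) lies 19 mm behind it; z points along the fingers, y is the line along which they close (so a half turn about z gives the same grasp; the last joint's range is limited). The gripper opens to 92 mm and grips with 3 to 60 N. Pads are 19 mm wide; open, the fingers measure 130 mm over their backs; the gripper's body (75 mm by 190 mm) begins 47 mm behind the grasp point.
Start: joints at [1.139, 0.434, 0.025, 1.573, -0.012, 1.134, -0.075], TCP at [0.202, -0.592, 0.227] pointing down, gripper open.
Joint ranges: [-2.62, 2.62], [-0.44, 2.09], [-1.27, 1.32], [0.08, 2.57], [-1.32, 4.46], [0.12, 2], [-2.74, 2.74]. Speed limits (rad/s): [2.22, 2.22, 3.01, 3.01, 3.14, 3.14, 3.14].

INTERFACE

Orientations are given as a rotation vector (axis times angle).
In Python, from cell import observe, get_image, camera_model, sign_off, recognise, silhouettes gives the robot as it stands.
- The arm moves only by the tool apply_moves, never from a script. Its argument "motion" is a list of rows, each an object of numbers: "x", "y", "z": the shift along the world's x, y, z in cm; "yaw": the turn about the world's z in degrees; "hand": the opening, from -1 (shut) to 1 (fully open), so that 0 is half open. In form: [{"x": .., "y": .., "z": .., "yaw": .., "hand": ..}, ...]. A call has 1 to 10 rows; each row is the pose to reach, as a shift and turn from the pose commanded when the call began; what a row does not reach only later rows make up. A row lasts 1/8 s, in which the tool goes at most 62.5 mm and 10.7 degrees, less where a joint would pass 70% of its speed; a pose out of reach is approached as far as the arm can. A call with a gripper value outside its range is refused whole. The fingers move at their own pace and stop on an object; "newtons" is the grip in N (left out, the last holds). Time passes only in rows, so rows that repeat a pose let the fingers close. It gives the time, the measured TCP pose, the force, the opening and the grip force at its end, in the units of the state.
- observe(): the state, without advancing time (a new reading comes with each control period).
- get_image(name): name is "scene" or "top" or "wrist"; returns the picture (384x512x3 uint8, blue, green, red); there is no depth.
- camera_model(name): a dict with "camera_matrix" (3x3 intrinsics, pixels), "k1" (the pictures are not rectified: a ray, as slopes to the right and down, at radius r is drawn at 1 + k1 r^2 times it, then the intrinsics apply), "T" (4x4, takes a point from camera to world coordinates). Camera axes: x right, y up, looking along -z (the intrinsics and any distortion apply to the point x, -y, -z); pixel columns grow to the right and rows downward; lengths in m; the calibration is good to about 2 mm. A picture is of the moment at which its call begins: read the wrist's pose just before it. camera_model takes no time and is no camera call; for the wrist camera it gives the pose at the moment of the call.
- sign_off(): hands the job in; it is judged then, once.
Trained networks look in the newest picture that a camera, given by its name, has taken for a name from the list of things; names that differ only in an ending like _2 or _b are one class to them, and where a whole thing is asked for, a point or a joint stands for the part that bears it (a point fixed in the world has none). Each returns a list of dicts, best first, with "p" (0 to 1); they miss things now and then, are a little off and sometimes report something else, mostly with a low value. They report only what shows in the picture. A call takes as long as a camera call.
- recognise(query, camera): "rect" ([left, top, right, bottom] in pixels, round what is visible of it).
- silhouettes(query, camera): "mask" (384x512 bool, what is visible of it) and "rect" ([left, top, right, bottom] in pixels, round what is visible of it).
The state is a dict: "clock": time; "joints": joint angles; "dq": joint speeds; "joint_efforts": joint torques, N m; "position": TCP position; "ee_rot": TCP orientation; "force": force on the tool from outside, world axes, zero at the start; "ft_torque": the same for the moment, N m; "width": opening from 0.0 (shut) to 1.0 (fully open); "gripper_force": force on a finger pad.
Only numpy, scipy, OpenCV 4.12 (cv2) and the standard library are available. Lean on these libraries where they do the work, as an engineer would, in place of code of your own. Each camera call takes 0.05 s, during which the arm holds its last target. There are 200 camera calls.

TASK

Tension the belt of the bench sander: reach down through the guard window over the flat paddle lever and press that lever fully down to its stop with the fingertips, then withdraw. Do not touch the guard, do not move the ball-ended lever in the other window, and leave the wooden blank on the belt and the other loose things where they are; nothing is to be picked up.

Things in the scene. Friction and masses are not known exactly. Their poses are not given: they have to be found in the camera images.
- sander: Fixed bench belt sander, base 270 mm (its x) by 420 (y) by 30 high. Origin: centre of its underside, on the table; x points away from the operator's side (roughly away from the robot), z up. Its -x half holds the levers under the guard, motor at +y of it, switch box at -y (highest 112 mm above the table); its +x half carries the belt, flat top 100 mm above the table.
- guard: Fixed white sheet-steel hood over the levers, 130 mm (x) by 240 (y), flat top face 118 mm above the table, 3 mm sheet. Axes as the sander's; origin at table height under its middle, 65 mm to -x of the sander's. Two windows in the top, each 82 mm along x by 66 along y, centred at x = 0, y = +55 and -55 mm, a 44 mm bar between. Not to be touched.
- paddle_lever_end (a point): Where to press: middle of the upper face of the flat steel paddle (44 mm long, 36 wide, 8 thick) ending the tension lever, 48 mm from its pivot. It is under either window, within about 15 mm of the window's centre. Height above the table about 100 mm when up, 81 mm (paddle level) when fully down, moving some 6 mm to sander -x on the way.
- paddle_lever (a joint): Angle of the paddle lever: 0 up (sloping up 24 degrees towards sander -x), 0.42 rad fully down at its stop. Starts at 0 to 0.08. Pivot parallel to sander y, at the +x end of the lever, 77 mm above the table. Stiff: about 5 N at the paddle moves it, and it stays where it is left.
- ball_lever_end (a point): Centre of the 22 mm steel ball at the end of the other lever (8 mm rod, ball 52 mm from its pivot), under the other window. To be left alone.
- blank_mid (a point): Loose carved wooden blank with a short handle, 50 by 180 by 22 mm, lying on the belt. Point in the middle of its broad part, half-way up. To be left alone.
- glue_mid (a point): Loose glue jar, 54 mm across, 120 mm tall, standing beside the sander. Point half-way up. To be left alone.
- block_mid (a point): Loose cork sanding block, 100 by 55 by 31 mm, lying beside the sander. Point at its centre. To be left alone.

How it is judged:
At the end, for the whole second after the job is handed in: The paddle lever is down to within 0.05 rad (about 2.5 mm at the paddle) of its stop, the ball lever is within 5 mm of where it was, the blank within 10 mm, and the glue jar and sanding block within 15 mm (value of joint paddle_lever above 0.37 rad and distance of ball_lever_end from where it was at the start of the episode below 0.005 m and distance of blank_mid from where it was at the start of the episode below 0.01 m and distance of each of glue_mid, block_mid from where it was at the start of the episode below 0.015 m); the robot touches nothing.
It fails at once if the robot touches the guard (over 0.5 N) (contact force between any of the fingers, the arm and guard above 0.5 N).
It fails at once if the ball-ended lever is moved (over 5 mm) (distance of ball_lever_end from where it was at the start of the episode above 0.005 m).
It fails at once if the blank is moved (over 10 mm) or lifted (distance of blank_mid from where it was at the start of the episode above 0.01 m).
It fails at once if the glue jar or sanding block is moved (over 15 mm) or lifted (distance of any of glue_mid, block_mid from where it was at the start of the episode above 0.015 m).
It also fails if it takes over 32 s, if anything falls off the work surface, if the arm or the gripper's body presses on something with over 40 N, if the wrist force passes 120 N, or if a joint passes its speed limit or range.

## Working session

There is one attempt and no reset: what is moved stays moved. The work goes in short steps, Python scripts to look and compute and a tool call to move; the robot and the scene stay as the last step left them, time stands still between calls to the robot, and variables do not carry over. Pictures are saved under pics/ and viewed, at most 10 in all, crops included, and the job is handed in when it is done.

Besides the shell and the picture viewer there is one more tool, called after "Emit:" as a command line: name --argument value ..., lists and objects as JSON in quotes. apply_moves: Moves the arm, as the interface text tells. Its arguments: {"type":"object","properties":{"motion":{"type":"array","items":{"type":"object","properties":{"x":{"type":"number"},"y":{"type":"number"},"z":{"type":"number"},"yaw":{"type":"number"},"hand":{"type":"number"}}}},"newtons":{"type":"number"}},"required":["motion"]}

```bash
mkdir -p pics
cat > h.py <<'E'
import numpy as np,cv2
from cell import *
def ray(cam,uv,M=None):
    M=M or camera_model(cam);K=np.array(M["camera_matrix"]);T=np.array(M["T"])
    d=np.array([(uv[0]-K[0,2])/K[0,0],(uv[1]-K[1,2])/K[1,1]]);s=d.copy()
    for _ in range(20): s=d/(1+M["k1"]*(s@s))
    return T[:3,3],T[:3,:3]@np.array([s[0],-s[1],-1])
def at_z(cam,uv,z,M=None):
    o,d=ray(cam,uv,M);return o+d*(z-o[2])/d[2]
def proj(cam,p,M=None):
    M=M or camera_model(cam);K=np.array(M["camera_matrix"]);T=np.array(M["T"])
    c=T[:3,:3].T@(np.asarray(p)-T[:3,3]);s=np.array([c[0],-c[1]])/-c[2];s=s*(1+M["k1"]*(s@s))
    return K[:2,:2]@s+K[:2,2]
E
python3 - <<'E'
from h import *
for c in["top","scene"]:
    cv2.imwrite(f"pics/{c}0.png",get_image(c))
    for q in["guard","paddle_lever_end","ball_lever_end","sander"]:
        print(c,q,[(r["rect"],round(r["p"],2)) for r in recognise(q,c)[:3]])
print(observe()["position"],observe()["ee_rot"],observe()["clock"])
E
```

```text
top guard [([221.8, 194.7, 338.4, 264.9], 0.73)]
top paddle_lever_end [([295.2, 208.4, 317.3, 237.7], 0.75)]
top ball_lever_end [([247.0, 210.1, 256.2, 235.6], 0.52)]
top sander [([182.2, 136.0, 371.0, 266.1], 0.56)]
scene guard [([165.1, 147.6, 271.9, 215.1], 0.66)]
scene paddle_lever_end [([184.9, 176.7, 205.3, 189.4], 0.5)]
scene ball_lever_end []
scene sander [([136.2, 150.6, 328.3, 287.8], 0.8)]
[ 0.20176701 -0.59151141  0.22672008] [-3.09921925e+00 -5.14025972e-01  5.90704483e-05] 0.5
```

View pics/top0.png

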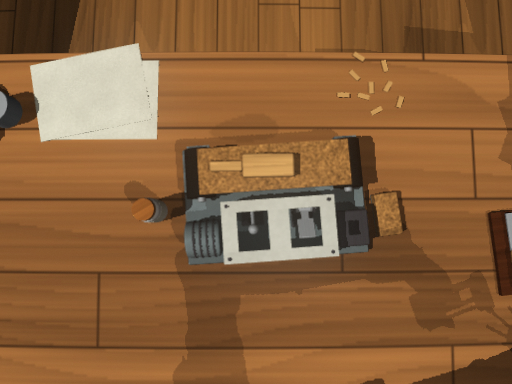

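View pics/scene0.png

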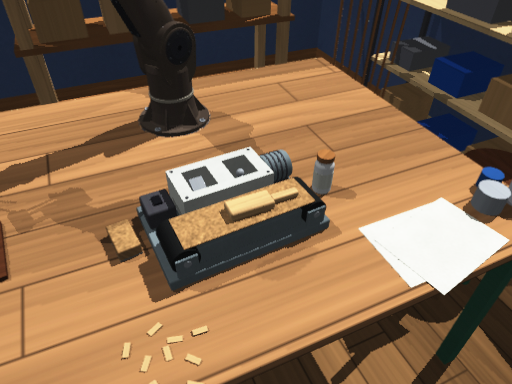

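The paddle is in the right-hand (−y) window near top pixel (306,223). The ball is in the left one near (253,230), and the guard spans (222–338, 195–265).

Run:
```python
from h import *
im=get_image("top");M=camera_model("top")
g=silhouettes("guard","top")[0]["mask"]
hsv=cv2.cvtColor(im,cv2.COLOR_BGR2HSV)
w=((hsv[...,2]>150)&(hsv[...,1]<60)).astype(np.uint8)
box=np.zeros_like(w);box[188:272,215:345]=1;w*=box
def rect(m,z):
    c,h=cv2.findContours(m.astype(np.uint8),cv2.RETR_CCOMP,cv2.CHAIN_APPROX_NONE)
    for k,cc in enumerate(c):
        if cv2.contourArea(cc)<300: continue
        P=np.array([at_z("top",p[0],z,M)[:2] for p in cc],np.float32)*1000
        r=cv2.minAreaRect(P);print("hole" if h[0][k][3]>=0 else "outer",np.round(r[0],1),np.round(r[1],1),round(r[2],2))
rect(w,.118);print("net");rect(g,.118)
for q,z in[("paddle_lever_end",.1),("ball_lever_end",.1)]:
    s=silhouettes(q,"top")
    if s: 
        m=s[0]["mask"];print(q,s[0]["rect"]);v,u=np.nonzero(m);print(at_z("top",(u.mean(),v.mean()),z,M)); rect(m,z)
print(M["T"])
cv2.imwrite("pics/topc.png",cv2.resize(im[185:275,210:350],None,fx=5,fy=5,interpolation=cv2.INTER_CUBIC))
```

```text
outer [515.5  -8.3] [129.9 239.2] 3.92
hole [511.9  46.5] [86.5 70.2] 3.93
hole [519.5 -63.5] [86.6 69.9] 3.75
net
outer [515.8  -7.2] [131.2 241.8] 3.98
hole [512.5  47. ] [85.9 69.8] 3.97
hole [520.  -62.4] [86.  69.7] 4.28
paddle_lever_end [292.4, 209.3, 318.6, 235.6]
[ 0.52693128 -0.06507931  0.1       ]
outer [529.2 -66.4] [64.6 38.6] 1.89
ball_lever_end [248.7, 210.1, 257.0, 234.0]
[0.52396436 0.04795473 0.1       ]
[[-0.0023904   0.99639326 -0.08482192  0.52678021]
 [-0.99996829 -0.00173742  0.00777126  0.04561994]
 [ 0.00759586  0.08483781  0.99636582  0.91024741]
 [ 0.          0.          0.          1.        ]]
```

View pics/topc.png

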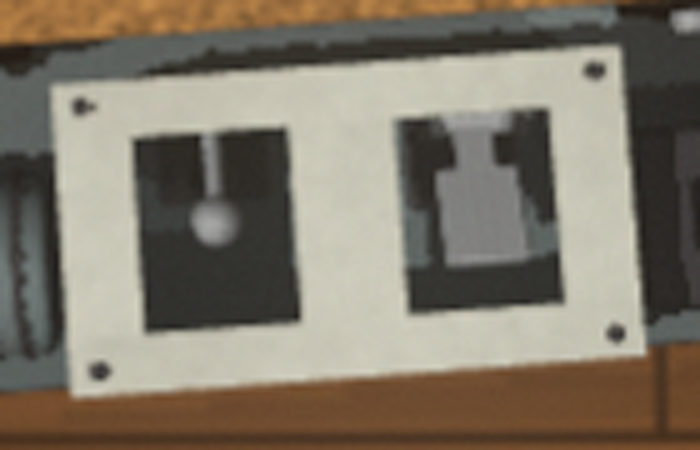

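Run:
```python
from h import *
M=camera_model("top")
p=at_z("top",(210+482/5-.4,185+218/5-.4),.1,M)
a=np.radians(3.93);R=np.array([[np.cos(a),-np.sin(a)],[np.sin(a),np.cos(a)]])
g=np.array([.5155,-.0083]);w=g+R@[0,-.055]
print("paddle",p,"window",w,"rel",R.T@(p[:2]-w))
o=observe();print("shift cm",(np.r_[p[:2],.081]-o["position"])*100)
t=R.T
from scipy.spatial.transform import Rotation as Q
print(Q.from_rotvec(o["ee_rot"]).as_matrix())
```

```text
paddle [ 0.51576484 -0.06738187  0.1       ] window [ 0.51926957 -0.06317067] rel [-0.00378512 -0.00396109]
shift cm [ 31.39569242  52.41657381 -14.57699793]
[[ 9.46459173e-01  3.22823531e-01  3.20715252e-05]
 [ 3.22823532e-01 -9.46459171e-01 -7.06267672e-05]
 [ 7.55440675e-06  7.71987948e-05 -9.99999997e-01]]
```

Emit:
apply_moves --motion '[{"x": 3, "y": 5, "yaw": -2, "hand": -1}, {"x": 6, "y": 10, "yaw": -4, "hand": -1}, {"x": 9, "y": 15, "yaw": -6, "hand": -1}, {"x": 12, "y": 20, "yaw": -8, "hand": -1}, {"x": 15, "y": 25, "yaw": -10, "hand": -1}, {"x": 18, "y": 30, "yaw": -12, "hand": -1}, {"x": 21, "y": 35, "yaw": -14.9, "hand": -1}, {"x": 24, "y": 40, "yaw": -14.9, "hand": -1}, {"x": 27, "y": 45, "yaw": -14.9, "hand": -1}, {"x": 29.5, "y": 49.5, "yaw": -14.9, "hand": -1}]' --newtons 10

```text
schema error: expected keys x, y, z, yaw, hand
```

Emit:
apply_moves --motion '[{"x": 1, "y": 2}, {"x": 1.7, "y": 3.1}, {"x": 1.7, "y": 3.1}, {"x": 1.7, "y": 3.1}, {"x": 1.7, "y": 3.1}]'

```text
schema error: expected keys x, y, z, yaw, hand
```

Run:
```python
from h import *
M=camera_model("wrist");im=get_image("wrist");o=observe()
print(o["position"],o["ee_rot"],o["width"],o["clock"],o["force"])
a=np.radians(3.93);R=np.array([[np.cos(a),-np.sin(a)],[np.sin(a),np.cos(a)]])
g=np.array([.5155,-.0083])
for c in[(1,1),(1,-1),(-1,-1),(-1,1)]:
    q=proj("wrist",np.r_[g+R@[c[0]*.041,-.055+c[1]*.033],.118],M);print(q)
    cv2.circle(im,tuple(int(round(v)) for v in q),3,(0,0,255),1)
q=proj("wrist",np.r_[.5158,-.0674,.1],M);cv2.circle(im,tuple(int(round(v)) for v in q),3,(0,255,0),1)
cv2.imwrite("pics/w1.png",im)
print([(r["rect"],r["p"]) for r in recognise("paddle_lever_end","wrist")])
```

```text
[ 0.20177241 -0.59154866  0.2267773 ] [ 3.09918400e+00  5.13976676e-01 -3.61318816e-05] 0.9981488766570827 0.75 [-0.10076551 -0.0488041   0.04935196]
[769.20466329 815.51172476]
[446.9291086  459.93498169]
[145.0242619   74.46150649]
[305.23977078 243.58957747]
[]
```

View pics/w1.png

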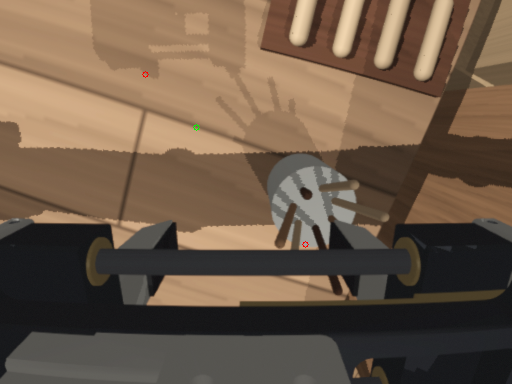

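Both calls were refused because every row needs all the keys, so nothing moved. The wrist view shows a tool pot under the start pose at about (310,200), so I will rise before crossing.

Emit:
apply_moves --motion '[{"x": 0, "y": 0, "z": 5, "yaw": 0, "hand": -1}, {"x": 1, "y": 1, "z": 8, "yaw": -1, "hand": -1}, {"x": 4, "y": 6, "z": 8, "yaw": -3, "hand": -1}, {"x": 7, "y": 11, "z": 8, "yaw": -5, "hand": -1}, {"x": 10, "y": 16, "z": 8, "yaw": -7, "hand": -1}, {"x": 13, "y": 21, "z": 8, "yaw": -9, "hand": -1}, {"x": 16, "y": 26, "z": 8, "yaw": -11, "hand": -1}, {"x": 19, "y": 31, "z": 8, "yaw": -13, "hand": -1}, {"x": 22, "y": 36, "z": 8, "yaw": -14.9, "hand": -1}, {"x": 25, "y": 41, "z": 8, "yaw": -14.9, "hand": -1}]' --newtons 10

```text
clock: 2.05
position: [0.4525, -0.1799, 0.3071]
ee_rot: [3.139, 0.107, 0.001]
force: [0.7, 0.1, -0.2]
width: 0.01
gripper_force: 0.0
```

Emit:
apply_moves --motion '[{"x": 3, "y": 5, "z": -2, "yaw": 0, "hand": -1}, {"x": 5.5, "y": 9.5, "z": -5, "yaw": 0, "hand": -1}, {"x": 6.2, "y": 11.6, "z": -8, "yaw": 0, "hand": -1}, {"x": 6.2, "y": 11.6, "z": -8, "yaw": 0, "hand": -1}, {"x": 6.2, "y": 11.6, "z": -8, "yaw": 0, "hand": -1}, {"x": 6.2, "y": 11.6, "z": -8, "yaw": 0, "hand": -1}]'

```text
clock: 2.8
position: [0.5142, -0.067, 0.2279]
ee_rot: [3.139, 0.104, 0.003]
force: [-0.6, 0.0, 0.2]
width: 0.007
gripper_force: 0.0
```

```bash
cat > look.py <<'E'
from h import *
import sys
M=camera_model("wrist");im=get_image("wrist");o=observe()
print(o["position"],o["ee_rot"],o["width"],o["clock"],o["force"])
a=np.radians(3.93);R=np.array([[np.cos(a),-np.sin(a)],[np.sin(a),np.cos(a)]])
g=np.array([.5155,-.0083])
for c in[(1,1),(1,-1),(-1,-1),(-1,1)]:
    q=proj("wrist",np.r_[g+R@[c[0]*.041,-.055+c[1]*.033],.118],M);print(q)
    cv2.circle(im,tuple(int(round(v)) for v in q),3,(0,0,255),1)
q=proj("wrist",np.r_[.5158,-.0674,.1],M);cv2.circle(im,tuple(int(round(v)) for v in q),3,(0,255,0),1)
cv2.imwrite(f"pics/{sys.argv[1]}.png",im)
print("tcp in window",R.T@(o["position"][:2]-g)-[0,-.055])
E
python3 look.py w2
```

```text
[ 0.51416103 -0.06679761  0.2278778 ] [3.13911376e+00 1.04636692e-01 2.97101986e-03] 0.007048468417353838 2.85 [0.87694579 0.08673203 0.13946071]
[215.01320161 142.41955948]
[285.63934554 142.33697895]
[283.30912367 224.53816133]
[217.84823211 224.60140065]
tcp in window [-0.00534511 -0.00326829]
```

View pics/w2.png

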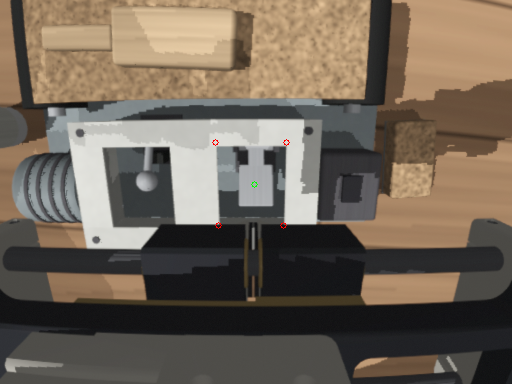

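Run:
```python
from h import *
from scipy.spatial.transform import Rotation as Q
o=observe();M=camera_model("wrist");A=Q.from_rotvec(o["ee_rot"]).as_matrix()
print(M["camera_matrix"][0],np.array(M["T"])[:3,3]-o["position"])
for z in(0,-.019,-.04,-.066):
  print(z,[np.round(proj("wrist",o["position"]+A@[sx*.0095,sy*.019,z],M)).tolist() for sx in(-1,1) for sy in(-1,1)])
```

```text
[284.75622832   0.         252.82665218] [0.06988383 0.0060643  0.15827434]
0 [[224.0, 251.0], [286.0, 251.0], [223.0, 222.0], [287.0, 222.0]]
-0.019 [[220.0, 267.0], [290.0, 267.0], [219.0, 235.0], [291.0, 235.0]]
-0.04 [[216.0, 289.0], [295.0, 289.0], [214.0, 253.0], [297.0, 253.0]]
-0.066 [[208.0, 327.0], [304.0, 327.0], [205.0, 286.0], [307.0, 286.0]]
```

Run:
```python
from h import *
im=cv2.imread("pics/w2.png")[205:340,130:380]
im=cv2.convertScaleAbs(im,alpha=2.5,beta=20)
a=cv2.resize(im,None,fx=3,fy=3)
b=cv2.imread("pics/w1.png")[205:340,90:420];b=cv2.resize(cv2.convertScaleAbs(b,alpha=1.8,beta=10),(750,180))
cv2.imwrite("pics/w2c.png",np.vstack([a,b]))
```

```text
(no output)
```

View pics/w2c.png

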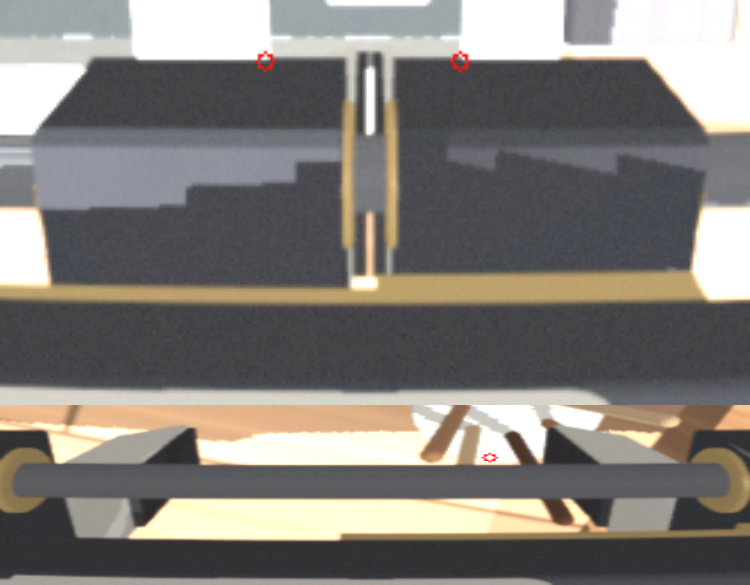

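The wrist camera view partly hides the fingertips, so I will check the shape of the shut fingers from the scene camera.

Run:
```python
from h import *
from scipy.spatial.transform import Rotation as Q
im=get_image("scene");o=observe();M=camera_model("scene");A=Q.from_rotvec(o["ee_rot"]).as_matrix()
t=proj("scene",o["position"],M);x0,y0=int(t[0])-60,max(int(t[1])-75,0)
c=cv2.resize(im[y0:y0+120,x0:x0+130],None,fx=5,fy=5,interpolation=cv2.INTER_CUBIC)
c=cv2.convertScaleAbs(c,alpha=1.6,beta=15)
for z in(0,-.037,-.066):
  for sy in(-.019,.019):
    q=(proj("scene",o["position"]+A@[.0095,sy,z],M)-[x0,y0]+.4)*5
    cv2.circle(c,tuple(int(v) for v in q),3,(0,0,255),-1)
cv2.imwrite("pics/s2.png",c)
```

```text
(no output)
```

View pics/s2.png

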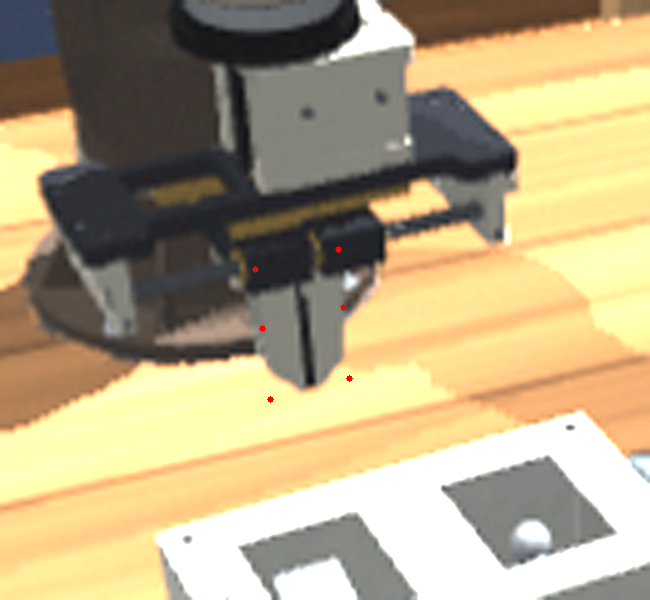

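The scene view shows tapered fingers with a narrow tip, and the wider carriage sits about 60 mm above the tip, so the window clears them. I'll descend.

Emit:
apply_moves --motion '[{"x": 0, "y": 0, "z": -4, "yaw": 0, "hand": -1}, {"x": 0, "y": 0, "z": -8, "yaw": 0, "hand": -1}, {"x": 0, "y": 0, "z": -10, "yaw": 0, "hand": -1}, {"x": 0, "y": 0, "z": -11, "yaw": 0, "hand": -1}, {"x": 0, "y": 0, "z": -11, "yaw": 0, "hand": -1}, {"x": 0, "y": 0, "z": -11, "yaw": 0, "hand": -1}]'

```text
clock: 3.65
position: [0.5146, -0.0657, 0.1178]
ee_rot: [3.139, 0.107, 0.003]
force: [-0.1, -0.2, 0.6]
width: 0.005
gripper_force: 0.0
```

Emit:
apply_moves --motion '[{"x": 0, "y": 0, "z": -0.8, "yaw": 0, "hand": -1}, {"x": 0, "y": 0, "z": -1.4, "yaw": 0, "hand": -1}, {"x": 0, "y": 0, "z": -2, "yaw": 0, "hand": -1}, {"x": 0, "y": 0, "z": -2.5, "yaw": 0, "hand": -1}, {"x": 0, "y": 0, "z": -2.5, "yaw": 0, "hand": -1}]'

```text
clock: 4.28
position: [0.5135, -0.0655, 0.0912]
ee_rot: [-3.14, -0.108, 0.001]
force: [0.4, -0.5, -0.1]
width: 0.005
gripper_force: 0.0
```

Emit:
apply_moves --motion '[{"x": 0, "y": 0, "z": -0.3, "yaw": 0, "hand": -1}, {"x": 0, "y": 0, "z": -0.6, "yaw": 0, "hand": -1}, {"x": 0, "y": 0, "z": -0.9, "yaw": 0, "hand": -1}]'

```text
clock: 4.65
position: [0.5133, -0.0656, 0.0825]
ee_rot: [3.14, 0.108, -0.001]
force: [-3.3, -0.6, 4.9]
width: 0.003
gripper_force: 2.3
```

Run:
```python
from h import *
a=get_image("top");w=get_image("wrist")
A=cv2.resize(a[185:275,210:350],(560,360),interpolation=cv2.INTER_CUBIC)
W=cv2.resize(w[20:250,60:400],(560,240))
cv2.imwrite("pics/p3.png",np.vstack([A,W]));print(observe()["force"],observe()["position"])
```

```text
[-0.11812273  0.07397626  0.01761124] [ 0.51365462 -0.06552853  0.08233293]
```

View pics/p3.png

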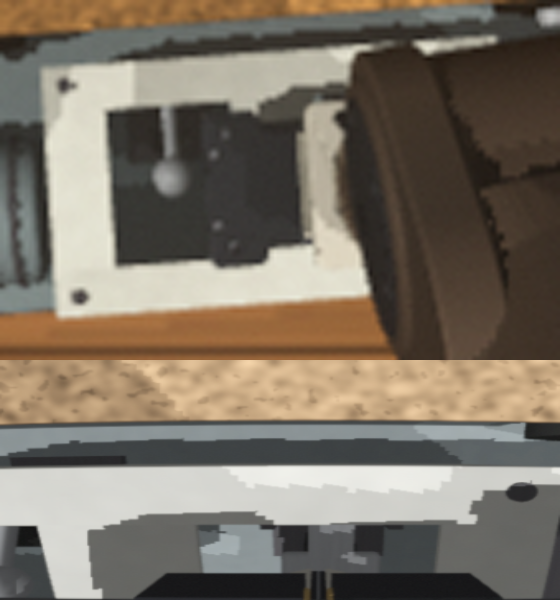

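The force reached about 5 N while moving, so the lever is following the fingers. I'll keep pressing to the stop.

Emit:
apply_moves --motion '[{"x": 0, "y": 0, "z": -0.15, "yaw": 0, "hand": -1}, {"x": 0, "y": 0, "z": -0.3, "yaw": 0, "hand": -1}, {"x": 0, "y": 0, "z": -0.3, "yaw": 0, "hand": -1}]'

```text
clock: 5.12
position: [0.5141, -0.0655, 0.0809]
ee_rot: [3.139, 0.108, 0.001]
force: [-7.1, 0.8, 19.5]
width: 0.006
gripper_force: 9.5
```

There is now a steady 19.5 N at z = 81 mm, so the lever is at its stop. I'll withdraw.

Emit:
apply_moves --motion '[{"x": 0, "y": 0, "z": 1, "yaw": 0, "hand": -1}, {"x": 0, "y": 0, "z": 4, "yaw": 0, "hand": -1}, {"x": 0, "y": 0, "z": 8, "yaw": 0, "hand": -1}, {"x": 0, "y": 0, "z": 13, "yaw": 0, "hand": -1}, {"x": -4, "y": -3, "z": 16, "yaw": 0, "hand": -1}, {"x": -8, "y": -6, "z": 16, "yaw": 0, "hand": -1}, {"x": -12, "y": -10, "z": 16, "yaw": 0, "hand": -1}, {"x": -12, "y": -14, "z": 16, "yaw": 0, "hand": -1}, {"x": -12, "y": -18, "z": 16, "yaw": 0, "hand": -1}, {"x": -12, "y": -18, "z": 16, "yaw": 0, "hand": -1}]'

```text
clock: 6.38
position: [0.3936, -0.2486, 0.2399]
ee_rot: [3.139, 0.1, 0.001]
force: [-0.1, 1.2, 0.2]
width: 0.003
gripper_force: 0.0
```

Run:
```python
from h import *
a=get_image("top");b=cv2.imread("pics/top0.png")
f=lambda i:cv2.resize(i[130:275,120:410],(725,290),interpolation=cv2.INTER_CUBIC)
cv2.imwrite("pics/p4.png",np.vstack([f(b),f(a)]));o=observe();print(o["force"],o["position"],o["dq"])
```

```text
[-0.23369993  0.88625055  0.21520915] [ 0.39380899 -0.2465471   0.23978789] [-0.02745679 -0.00977014 -0.03708069  0.02060804 -0.00812453  0.00287657
 -0.01081326]
```

View pics/p4.png

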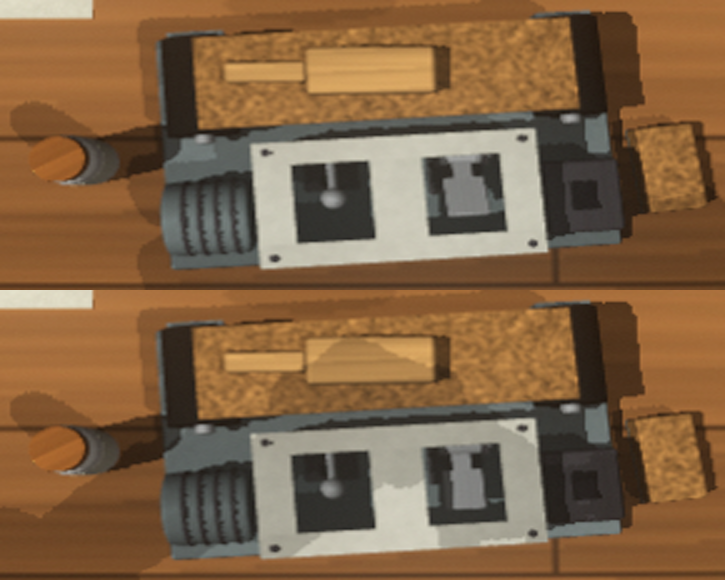

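Comparing before (top) and after (bottom), the paddle now sits lower and nearer −x. The ball, blank, jar and block have not moved, and the arm is clear.

```bash
python3 -c "
from cell import *
print(sign_off())"
```

```text
the job is handed in; nothing more can be done
None
```

The paddle lever is pressed down to its stop (steady 19.5 N at 81 mm), the arm is withdrawn with nothing else visibly moved, and the job is handed in; no verdict was returned.

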